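# Tip the square tea tin out of its pocket and pack it

### The job

One tin in the wooden pocket tray is square in section, the other two are round. Press down near an end of the square tin so that it tips up in its pocket (only one end gives way; feel which), then take it by its raised end, lower it into the empty bay of the cardboard gift carton, beside the little jar, and let go with it lying flat on the carton's floor. Leave the round tins, the little jar and the wooden spoon where they are.

Things in the scene. Friction and masses are not known exactly. Their poses are not given: they have to be found in the camera images.
- tray: Fixed wooden pocket tray, 162 (x) x 168 (y) x 69 mm high; origin at the centre of its underside, z up. Three pockets side by side at y = -52, 0, +52 mm, each 138 mm long (x) and 40 mm wide, with 12 mm walls and a floor 5 mm above the underside. In each a hidden fixed block carries the tin, 39 mm above the underside, so the tin's top is flush with the tray's.
- tray_top (a point): Centre of the tray's top face, axes as the tray's. Each hidden block reaches from 2 mm short of one end of the tin to 5 mm past its middle; under the other end is a 34 mm deep hollow. Which end varies and looks alike from above. The hollow end sinks when pressed near its tip (its top swings outward too); past 20 degrees the tin stays tipped (35 to 45), far end 25 mm or more proud.
- square_tin: The tin to pack: bare metal with a paper band round its middle, 110 mm (x) x 36 mm (y) x 30 mm (z), square-edged section, about 0.15 kg; origin at the centre of its underside. It starts level, x along the pocket, in any one of the three pockets; 2 mm free at each side and 14 mm at each end.
- tin_center (a point): The middle of the square tin (15 mm above its underside's centre); axes as the tin's.
- round_tin_a: Round tin of the same metal and paper band, 30 mm diameter, 110 mm long (x), lying in another pocket; origin on its underside, below its middle. Leave it.
- round_tin_b: Second round tin, the same. Leave it.
- carton: Fixed open cardboard gift carton, 160 (x) x 206 (y) x 40 mm high, walls and floor 4 mm; origin at the centre of its underside, z up. A wall across it at y = -8 mm parts the empty tin bay (+y side) from the jar bay (-y side).
- tin_bay (a point): Centre of the floor of the empty bay (4 mm above the carton's underside), axes as the carton's; the bay is 152 mm (x) by 105 mm (y), 36 mm deep.
- gift_jar: Small amber glass jar with metal lid, 68 mm diameter, 75 mm tall, loose in the carton's other bay; origin at the centre of its underside. Leave it.
- spoon: Wooden spoon 160 mm long (x), lying on the table between tray and carton. Leave it.
Things that resemble listed ones, but are neither listed nor needed, are in the scene too. What is shaped like the square_tin but black or purple is not meant.

How it is judged:
By the outcome, as a careful person would: the job done as asked, in the order asked, and still so for the second after the job is handed in, with the robot touching nothing.
It also fails if it takes over 51 s, if anything falls off the work surface, if the arm or the gripper's body presses on something with over 40 N, if the wrist force passes 120 N, or if a joint passes its speed limit or range.

### The arm

A 6-joint arm with a two-finger parallel gripper is mounted at the origin on the work surface. World frame = base frame: x ahead of the robot, y to its left, z up, the work surface at z = 0. Lengths are in m, angles in rad, forces in N, time in s.
With the tool pointing down it reaches from about 0.25 to 0.775 m from the base axis. Payload 4 kg.
Tool frame: the origin (TCP) lies midway between the tips of the shut fingers; the grasp point (between the pads) lies 19 mm behind it; z points along the fingers, y is the line along which they close (so a half turn about z gives the same grasp; the last joint's range is limited). The gripper opens to 94 mm and grips with 3 to 60 N. Pads are 16 mm wide; open, the fingers measure 119 mm over their backs; the gripper's body (75 mm by 177 mm) begins 78 mm behind the grasp point.
Start: joints at [1.013, 0.087, 1.371, -0, 1.684, -0.103], TCP at [0.242, 0.494, 0.206] pointing down, gripper open.
Joint ranges: [-3.1, 3.1], [-0.76, 2.03], [0.27, 2.55], [-1.08, 4.22], [0.17, 2.65], [-2.57, 2.57]. Speed limits (rad/s): [2.79, 2.79, 3.14, 3.14, 3.14, 3.14].

### API

Orientations are given as [roll, pitch, yaw] about the fixed x, y, z axes, in that order (R = Rz(yaw) Ry(pitch) Rx(roll)).
In Python, from bench import robot gives the robot as it stands. The module is installed in compiled form; this text tells all that it offers.
- The arm moves only by the tool arm_command, never from a script. Its argument "targets" is a list of rows, each a list of 4 numbers: the shift along the world's x, y, z as a fraction of full scale, then the turn about the world's z as a fraction of full scale. A call has 1 to 8 rows; each row is the pose to reach, as a shift and turn from the pose commanded when the call began; what a row does not reach only later rows make up. Full scale, the value 1, is 0.5 m for a shift and 120 degrees for a turn. A row lasts 1/12 s, in which the tool goes at most 41.7 mm and 7.16 degrees, less where a joint would pass 70% of its speed; a pose out of reach is approached as far as the arm can. A call with a number of a shift or a turn outside -1 to 1 is refused whole. A call with a gripper value outside its range is refused whole. "claw" is the closure, from 0 (fully open) to 1 (shut), set as the call begins (left out, the last holds). The fingers move at their own pace and stop on an object; the grip force is fixed at half the most. Time passes only in rows, so rows that repeat a pose let the fingers close. It gives the time, the measured TCP pose, the force, the opening and the grip force at its end, in the units of the state.
- robot.get_obs(): the state, without advancing time (a new reading comes with each control period).
- robot.snapshot(name): name is "side" or "top"; returns the picture (384x512x3 uint8, red, green, blue); there is no depth.
- robot.camera_info(name): a dict with "vfov" (degrees; the focal length in pixels is half the picture's height over the tangent of half this angle, whatever the lens; pixels are square), "cx", "cy" (the principal point, pixels), "k1" (the pictures are not rectified: a ray, as slopes to the right and down, at radius r is drawn at 1 + k1 r^2 times it, then the intrinsics apply), "extrinsics" (4x4, takes a point from camera to world coordinates). Camera axes: x right, y up, looking along -z (the intrinsics and any distortion apply to the point x, -y, -z); pixel columns grow to the right and rows downward; lengths in m; the calibration is good to about 2 mm. A picture is of the moment at which its call begins. camera_info takes no time and is no camera call.
- robot.close_job(): hands the job in; it is judged then, once.
The state is a dict: "time": time; "joint_positions": joint angles; "qvel": joint speeds; "joint_torque": joint torques, N m; "tool_pos": TCP position; "ee_rot": TCP orientation; "wrist_force": force on the tool from outside, world axes, zero at the start; "wrist_torque": the same for the moment, N m; "width": finger opening in m; "finger_force": force on a finger pad.
Only numpy, scipy, OpenCV 4.12 (cv2) and the standard library are available. Lean on these libraries where they do the work, as an engineer would, in place of code of your own. Each camera call takes 0.05 s, during which the arm holds its last target. There are 200 camera calls.

## Working session

There is one attempt and no reset: what is moved stays moved. The work goes in short steps, Python scripts to look and compute and a tool call to move; the robot and the scene stay as the last step left them, time stands still between calls to the robot, and variables do not carry over. Pictures are saved under pics/ and viewed, at most 12 in all, crops included, and the job is handed in when it is done.

Besides the shell and the picture viewer there is one more tool, called in YAML: its name, and indented under it one key for each argument. arm_command: Moves the arm, as the interface text tells. Shift numbers are shares of 0.5 m and turn numbers shares of 120 degrees, none past 1 either way. Its arguments: {"type":"object","properties":{"targets":{"type":"array"},"claw":{"type":"number"}},"required":["targets"]}

```bash
mkdir -p pics; python3 - <<'E'
from bench import robot
import cv2,numpy as np
for n in("side","top"):
    im=robot.snapshot(n); cv2.imwrite(f"pics/{n}0.png",im[:,:,::-1])
    print(n,robot.camera_info(n))
print(robot.get_obs())
E
```

```text
side {'vfov': 47.539684750123804, 'cx': 252.32760141447162, 'cy': 193.57079204633507, 'k1': -0.1602255841273903, 'extrinsics': array([[ 0.88142136,  0.38493071, -0.27372384,  0.16943301],
       [-0.47203562,  0.69738896, -0.53928751, -0.61488668],
       [-0.01669634,  0.60454693,  0.79639452,  0.84503997],
       [ 0.        ,  0.        ,  0.        ,  1.        ]])}
top {'vfov': 54.04987884066718, 'cx': 253.9735604194378, 'cy': 191.2541965752352, 'k1': -0.005586701816923919, 'extrinsics': array([[-0.02199596,  0.99347296, -0.11192705,  0.32140937],
       [-0.99973734, -0.02257807, -0.00393574, -0.08379597],
       [-0.00643715,  0.11181108,  0.99370863,  1.08371574],
       [ 0.        ,  0.        ,  0.        ,  1.        ]])}
{'time': 0.1, 'joint_positions': array([ 1.01291944e+00,  8.79069552e-02,  1.37209108e+00, -2.83248686e-05,
        1.68357225e+00, -1.03063014e-01]), 'qvel': array([ 2.14357668e-03, -5.25192481e-04, -5.07985368e-03, -1.07776431e-03,
        3.31277512e-05,  7.73701769e-04]), 'joint_torque': array([ 2.15702756e-03, -3.41250730e+01, -3.03302050e+01,  7.19234068e-02,
        3.04017775e-02, -7.14100020e-05]), 'tool_pos': array([0.2413503 , 0.49367955, 0.20441318]), 'ee_rot': array([-3.13962261e+00, -1.75458718e-04,  2.68677545e+00]), 'wrist_force': array([0.08310474, 0.81300563, 0.90142472]), 'wrist_torque': array([-0.00966657, -0.01439763,  0.01125958]), 'finger_force': 0.0, 'width': 0.0940279229318632}
```

View pics/side0.png

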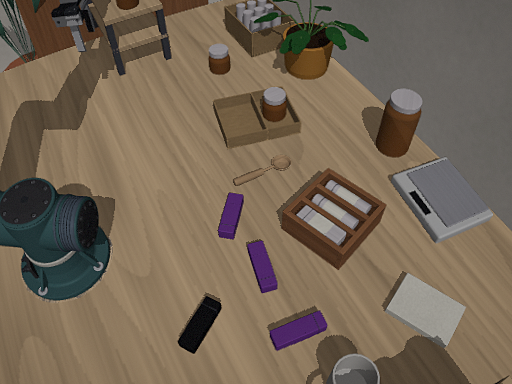

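View pics/top0.png

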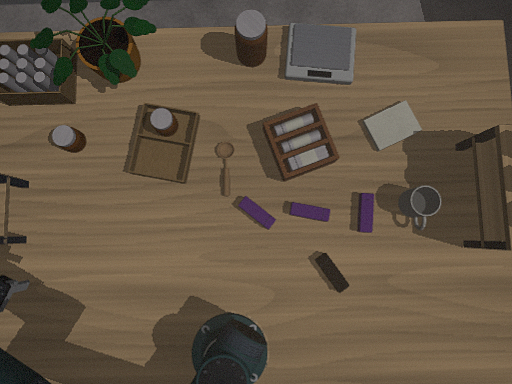

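The side view shows the tray at about (333,215) and the carton at (257,118). The top view shows the tray at (300,142) and the carton at (162,143).

The square tin could be confused with the three tins in the tray at top (294,125), (301,141) and (308,158), the purple bars at (257,212), (309,212) and (366,212), or the black bar at (331,272). The tin at (308,158) looks widest, so I'll check it in a close crop.

```bash
python3 - <<'E'
import cv2,numpy as np
s=cv2.imread("pics/side0.png");t=cv2.imread("pics/top0.png")
def c(im,x,y,w,h,k): return cv2.resize(im[y:y+h,x:x+w],None,fx=k,fy=k,interpolation=cv2.INTER_CUBIC)
a=np.hstack([c(t,255,95,90,90,4.4),c(s,275,160,115,115,396/115)[:396]])
cv2.imwrite("pics/tray.png",a)
a=np.hstack([c(t,118,95,90,100,4.4),c(s,205,80,105,75,3.77)]) if 0 else None
b1=c(t,118,95,100,100,4);b2=c(s,205,75,100,100,4)
cv2.imwrite("pics/carton.png",np.hstack([b1,b2]))
E
```

```text
(no output)
```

View pics/tray.png

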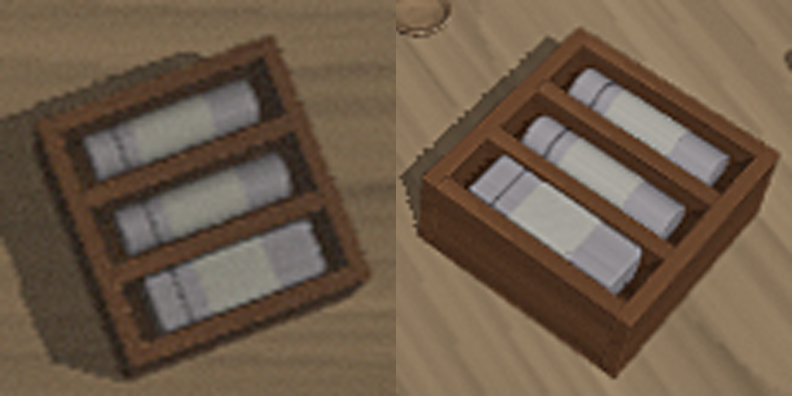

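View pics/carton.png

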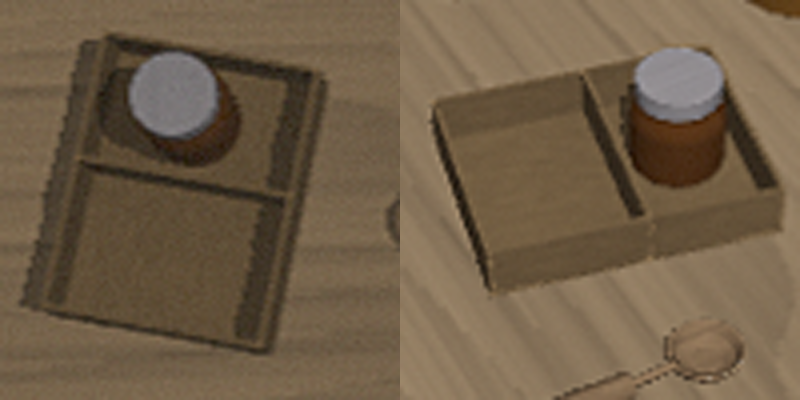

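The nearest pocket (top about (308,158)) holds a tin with flat top and square corners, so that is the square tin. The other two are round. The jar is in the far bay and the near bay is empty. Next I'll triangulate.

```bash
cat > h.py <<'E'
from bench import robot
import numpy as np,cv2
from scipy.optimize import least_squares
def ray(n,p):
    c=robot.camera_info(n);f=192/np.tan(np.radians(c["vfov"]/2));E=c["extrinsics"]
    K=np.array([[f,0,c["cx"]],[0,f,c["cy"]],[0,0,1.]])
    q=cv2.undistortPoints(np.array([[p]],float),K,np.array([c["k1"],0,0,0]))[0,0]
    d=E[:3,:3]@[q[0],-q[1],-1];return E[:3,3],d/np.linalg.norm(d)
def tri(pt,ps):
    A=np.zeros((3,3));b=np.zeros(3);L=[]
    for n,p in(("top",pt),("side",ps)):
        o,d=ray(n,p);M=np.eye(3)-np.outer(d,d);A+=M;b+=M@o;L.append((o,d))
    X=np.linalg.solve(A,b);g=max(np.linalg.norm(np.cross(d,X-o)) for o,d in L);return X,g
def onz(n,p,z):
    o,d=ray(n,p);return o+d*(z-o[2])/d[2]
def proj(n,X):
    c=robot.camera_info(n);f=192/np.tan(np.radians(c["vfov"]/2));E=c["extrinsics"]
    v=E[:3,:3].T@(np.array(X)-E[:3,3]);a=np.array([v[0],-v[1]])/-v[2];a=a*(1+c["k1"]*(a@a));return a*f+[c["cx"],c["cy"]]
E
python3 - <<'E'
from h import *
def fit(name,loc,tp,sd,z0,yaw0):
    tr=[tri(a,b) for a,b in zip(tp,sd)]
    for X,g in tr: print(name,np.round(X,4),round(g,4))
    m=np.mean([X for X,g in tr],0)
    def res(p):
        c,s=np.cos(p[2]),np.sin(p[2]);r=[]
        for l,a,b in zip(loc,tp,sd):
            X=[p[0]+c*l[0]-s*l[1],p[1]+s*l[0]+c*l[1],p[3]]
            r+=[*(proj("top",X)-a),*(proj("side",X)-b)]
        return np.array(r)
    s=least_squares(res,[m[0],m[1],yaw0,z0],loss="soft_l1");print(name,np.round(s.x,4),"yawdeg",np.degrees(s.x[2]).round(2),"rms px",np.sqrt(np.mean(res(s.x)**2)).round(2));print(res(s.x).round(1).reshape(-1,4))
T=lambda x,y:(255+x/4.4-.4,95+y/4.4-.4); S=lambda x,y:(275+(x-396)/3.443-.4,160+y/3.443-.4)
# order BL, BR, TR, TL (top picture)
tp=[T(128,375),T(369,268),T(272,38),T(38,122)];sd=[S(424,181),S(628,322),S(777,155),S(583,29)]
# tray x axis from BL->BR (world -y), tray y BL->TL (world +x): yaw ~ -70
fit("tray",[(-.081,-.084),(.081,-.084),(.081,.084),(-.081,.084)],tp,sd,.069,-1.2)
tp=[T(163,330),T(326,272),T(306,222),T(146,283)];sd=[S(470,187),S(620,291),S(642,250),S(505,156)]
fit("tin",[(-.055,-.018),(.055,-.018),(.055,.018),(-.055,.018)],tp,sd,.069,-1.2)
C=lambda x,y:(118+x/4-.4,95+y/4-.4);D=lambda x,y:(205+(x-400)/4-.4,75+y/4-.4)
tp=[C(25,305),C(268,352),C(325,75),C(107,37)];sd=[D(435,103),D(490,292),D(783,186),D(712,46)]
# carton +y -> world -x ; carton x -> world +y
fit("carton",[(.08,.103),(-.08,.103),(-.08,-.103),(.08,-.103)],tp,sd,.04,1.4)
E
```

```text
tray [ 0.4685 -0.1627  0.065 ] 0.003
tray [ 0.5267 -0.3123  0.0688] 0.0024
tray [ 0.6783 -0.259   0.07  ] 0.0003
tray [ 0.6278 -0.1099  0.0693] 0.0008
tray [ 0.5762 -0.2104 -1.2329  0.066 ] yawdeg -70.64 rms px 1.03
[[ 0.1 -1.6 -0.9 -0.5]
 [ 0.4  2.1  0.5  1.9]
 [-0.2 -1.   0.9  0.4]
 [-1.3 -0.1 -1.1 -0.2]]
tin [ 0.4927 -0.1838  0.0693] 0.0
tin [ 0.5311 -0.2889  0.064 ] 0.0033
tin [ 0.5591 -0.2753  0.0709] 0.0005
tin [ 0.5234 -0.1745  0.0703] 0.001
tin [ 0.5267 -0.2302 -1.234   0.0681] yawdeg -70.7 rms px 0.89
[[ 0.1  0.5 -0.4  0.7]
 [ 0.5 -0.3 -2.8 -0.3]
 [ 0.2 -0.9  0.9  0.5]
 [-0.8 -0.9 -0.2 -0.4]]
carton [0.5099 0.2904 0.0241] 0.0021
carton [0.4724 0.121  0.0043] 0.0004
carton [0.6633 0.0707 0.0535] 0.001
carton [0.7004 0.2275 0.044 ] 0.0032
carton [0.5864 0.1732 1.3592 0.0401] yawdeg 77.88 rms px 2.48
[[ 4.4  0.8 -1.   0.2]
 [-0.9 -0.4 -1.2 -8. ]
 [-0.1 -1.2  1.   2.3]
 [-0.  -1.7 -0.5  0.5]]
```

The tray and tin fits agree: tin centre about (0.527,-0.229), yaw -70.6°, top z about 0.068. The carton's near-bay corners were misread, so I'll refine them later. I'm moving above the tin's -x end with the fingers shut.

arm_command:
  targets:
    - [0.26,-0.62,0,-0.18]
    - [0.26,-0.62,0,-0.18]
    - [0.26,-0.62,0,-0.18]
    - [0.26,-0.62,0,-0.18]
    - [0.26,-0.62,0,-0.18]
    - [0.26,-0.62,0,-0.18]
    - [0.26,-0.62,0,-0.18]
    - [0.26,-0.62,0,-0.18]
  claw: 1

```text
time: 0.77
tool_pos: [0.3705, 0.1848, 0.2052]
ee_rot: [-3.142, -0.0, 2.31]
wrist_force: [1.5, -0.0, -0.1]
width: 0.0441
finger_force: 0.0
```

arm_command:
  targets:
    - [0.278,-0.734,-0.1,-0.191]
    - [0.278,-0.734,-0.1,-0.191]
    - [0.278,-0.734,-0.1,-0.191]
    - [0.278,-0.734,-0.1,-0.191]
    - [0.278,-0.734,-0.1,-0.191]
    - [0.278,-0.734,-0.1,-0.191]
    - [0.278,-0.734,-0.1,-0.191]
    - [0.278,-0.734,-0.1,-0.191]

```text
time: 1.43
tool_pos: [0.4876, -0.1246, 0.1627]
ee_rot: [-3.141, -0.001, 1.909]
wrist_force: [0.5, 0.6, -0.0]
width: 0.0008
finger_force: 0.0
```

```bash
python3 - <<'E'
from h import *
C=lambda x,y:(118+x/4-.4,95+y/4-.4);D=lambda x,y:(205+(x-400)/4-.4,75+y/4-.4)
tp=[C(41,308),C(268,352),C(325,75),C(107,37)];sd=[D(435,103),D(490,256),D(783,186),D(712,46)]
loc=[(.08,.103),(-.08,.103),(-.08,-.103),(.08,-.103)]
for a,b in zip(tp,sd): print(tri(a,b)[0].round(4),tri(a,b)[1].round(4))
def res(p):
    c,s=np.cos(p[2]),np.sin(p[2]);r=[]
    for l,a,b in zip(loc,tp,sd):
        X=[p[0]+c*l[0]-s*l[1],p[1]+s*l[0]+c*l[1],p[3]]
        r+=[*(proj("top",X)-a),*(proj("side",X)-b)]
    return np.array(r)
s=least_squares(res,[.59,.17,1.36,.04],loss="soft_l1").x
print(s.round(4),np.degrees(s[2]),res(s).round(1).reshape(-1,4))
c,q=np.cos(s[2]),np.sin(s[2]);y=.0465
print("bay",s[0]-q*y,s[1]+c*y)
E
```

```text
[0.5044 0.274  0.0388] 0.0015
[0.4685 0.1121 0.0474] 0.0019
[0.6633 0.0707 0.0535] 0.001
[0.7004 0.2275 0.044 ] 0.0032
[0.5854 0.172  1.3612 0.0436] 77.99182134650144 [[ 0.4  0.2 -1.3 -0.4]
 [-0.6 -0.3 -1.3  0.5]
 [ 0.1 -1.3  1.1  1.7]
 [-0.  -1.8 -0.6 -0.1]]
bay 0.5399648198275665 0.18163486731373701
```

arm_command:
  targets:
    - [0.046,-0.116,-0.06,0]
    - [0.046,-0.116,-0.06,0]
    - [0.046,-0.116,-0.1,0]
    - [0.046,-0.116,-0.1,0]
    - [0.046,-0.116,-0.1,0]

```text
time: 1.85
tool_pos: [0.5093, -0.18, 0.1115]
ee_rot: [-3.138, -0.004, 1.909]
wrist_force: [0.8, -0.4, 0.2]
width: 0.0006
finger_force: 0.0
```

arm_command:
  targets:
    - [0.002,-0.006,-0.04,0]
    - [0.002,-0.006,-0.07,0]
    - [0.002,-0.006,-0.074,0]
    - [0.002,-0.006,-0.078,0]
    - [0.002,-0.006,-0.082,0]
    - [0.002,-0.006,-0.086,0]
    - [0.002,-0.006,-0.09,0]

```text
time: 2.43
tool_pos: [0.5124, -0.1836, 0.0697]
ee_rot: [3.14, 0.002, 1.91]
wrist_force: [-0.5, 0.0, 0.3]
width: 0.0005
finger_force: 0.0
```

arm_command:
  targets:
    - [0,0,-0.003,0]
    - [0,0,-0.006,0]
    - [0,0,-0.009,0]
    - [0,0,-0.012,0]
    - [0,0,-0.012,0]

```text
time: 2.85
tool_pos: [0.5125, -0.1836, 0.0691]
ee_rot: [3.139, 0.003, 1.91]
wrist_force: [-9.8, 4.2, 23.3]
width: 0.0006
finger_force: 11.7
```

That end doesn't give (23 N at z=0.069). I'll try the other end.

arm_command:
  targets:
    - [0,0,0.06,0]
    - [0.062,-0.184,0.06,0]
    - [0.062,-0.184,0.06,0]
    - [0.062,-0.184,0.06,0]
    - [0.062,-0.184,0.04,0]
    - [0.062,-0.184,0.02,0]
    - [0.062,-0.184,0.01,0]
    - [0.062,-0.184,0.01,0]

```text
time: 3.52
tool_pos: [0.5409, -0.2732, 0.0645]
ee_rot: [-3.139, -0.005, 1.911]
wrist_force: [-0.4, -0.3, -0.2]
width: 0.0005
finger_force: 0.0
```

arm_command:
  targets:
    - [0,0,-0.005,0]
    - [0,0,-0.01,0]
    - [0,0,-0.014,0]
    - [0,0,-0.018,0]
    - [0,0,-0.022,0]
    - [0,0,-0.022,0]

```text
time: 4.02
tool_pos: [0.5425, -0.2753, 0.056]
ee_rot: [-3.141, -0.0, 1.91]
wrist_force: [0.3, 1.1, -0.0]
width: 0.0006
finger_force: 0.0
```

arm_command:
  targets:
    - [0,0,-0.005,0]
    - [0,0,-0.01,0]
    - [0,0,-0.015,0]
    - [0,0,-0.02,0]
    - [0,0,-0.02,0]

```text
time: 4.43
tool_pos: [0.5431, -0.2762, 0.0472]
ee_rot: [3.141, 0.002, 1.91]
wrist_force: [0.0, -1.0, 3.4]
width: 0.0007
finger_force: 1.3
```

```bash
python3 - <<'E'
from h import *
t=cv2.resize(robot.snapshot("top")[90:190,250:350],None,fx=4,fy=4,interpolation=2)
s=cv2.resize(robot.snapshot("side")[150:270,270:390],(400,400),interpolation=2)
cv2.imwrite("pics/press.png",np.hstack([t,s])[:,:,::-1])
E
```

```text
(no output)
```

View pics/press.png

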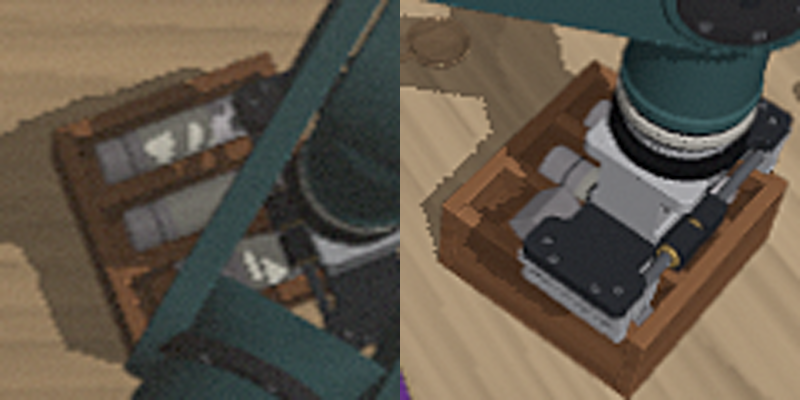

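The picture shows the tin's other end rising, at side crop about (545,200), with its pocket's far part empty. I'll press a little further, then back off.

arm_command:
  targets:
    - [0,0,-0.005,0]
    - [0,0,-0.01,0]
    - [0,0,-0.015,0]
    - [0,0,-0.015,0]

```text
time: 4.87
tool_pos: [0.5452, -0.2783, 0.044]
ee_rot: [3.137, 0.009, 1.909]
wrist_force: [-1.3, -2.1, 14.2]
width: 0.0003
finger_force: 6.0
```

arm_command:
  targets:
    - [0,0,0.08,0]
    - [0,0,0.16,0]
    - [0,0,0.24,0]
    - [-0.1,0.4,0.24,0]
    - [-0.1,0.4,0.24,0]
    - [-0.1,0.4,0.24,0]
    - [-0.1,0.4,0.24,0]
    - [-0.1,0.4,0.24,0]
  claw: 0.35

```text
time: 5.53
tool_pos: [0.4914, -0.0735, 0.1582]
ee_rot: [-3.141, -0.001, 1.909]
wrist_force: [1.2, 0.3, 0.6]
width: 0.0501
finger_force: 0.0
```

```bash
python3 - <<'E'
from h import *
t=cv2.resize(robot.snapshot("top")[95:185,255:345],None,fx=4.4,fy=4.4,interpolation=2)
s=cv2.resize(robot.snapshot("side")[160:275,275:390],(396,396),interpolation=2)
cv2.imwrite("pics/tipped.png",np.hstack([t,s])[:,:,::-1])
E
```

```text
(no output)
```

View pics/tipped.png

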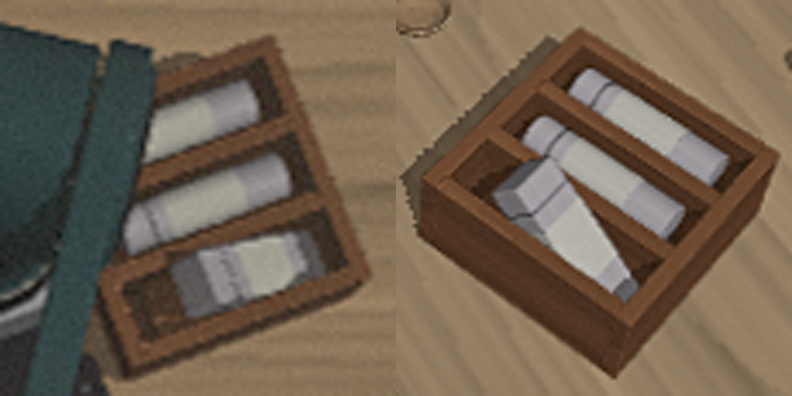

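```bash
cat >> h.py <<'E'
U=np.array([np.cos(np.radians(-70.6)),np.sin(np.radians(-70.6)),0]);V=np.array([-U[1],U[0],0]);Z=np.array([0,0,1.])
C0=np.array([.527,-.2295,0])
def tip(s,w,h,th,px,slide):   # tin point (s along, w across, h up from underside), tilted th deg about pivot at px along U
    t=np.radians(th);a=s+slide-.005
    return C0+U*(px+a*np.cos(t)+h*np.sin(t))+V*w+Z*(.039+h*np.cos(t)-a*np.sin(t))
E
python3 - <<'E'
from h import *
for th in(36,40,44):
  for nm,s,h in(("endbot",-.055,0),("endtop",-.055,.03),("lowtop",.055,.03)):
    r=[]
    for w in(-.018,.018):
        X=tip(s,w,h,th,.005,0);a=(proj("top",X)-[255,95]+.4)*4.4;b=(proj("side",X)-[275,160]+.4)*3.443+[396,0];r+=[a.round(),b.round()]
    print(th,nm,r[0],r[2],"side",r[1],r[3],X[2].round(3))
E
```

```text
36 endbot [181. 324.] [160. 270.] side [483. 193.] [519. 158.] 0.074
36 endtop [212. 307.] [190. 252.] side [509. 186.] [545. 150.] 0.099
36 lowtop [329. 277.] [308. 226.] side [613. 325.] [647. 287.] 0.034
40 endbot [185. 321.] [164. 268.] side [487. 192.] [523. 157.] 0.078
40 endtop [219. 304.] [197. 249.] side [515. 188.] [551. 152.] 0.101
40 lowtop [327. 278.] [306. 227.] side [611. 327.] [645. 290.] 0.03
44 endbot [190. 319.] [169. 265.] side [491. 192.] [527. 156.] 0.081
44 endtop [226. 301.] [204. 246.] side [521. 191.] [557. 154.] 0.102
44 lowtop [324. 280.] [304. 229.] side [609. 330.] [643. 292.] 0.026
```

```bash
python3 - <<'E'
import cv2,numpy as np
a=cv2.imread("pics/tipped.png");t=cv2.resize(a[210:350,140:340],None,fx=2,fy=2,interpolation=2);s=cv2.resize(a[140:310,480:650],None,fx=2.3,fy=2.3,interpolation=2)
t=cv2.copyMakeBorder(t,0,s.shape[0]-t.shape[0],0,0,0)
cv2.imwrite("pics/tz.png",np.hstack([t,s]));print(s.shape)
E
```

```text
(391, 391, 3)
```

View pics/tz.png

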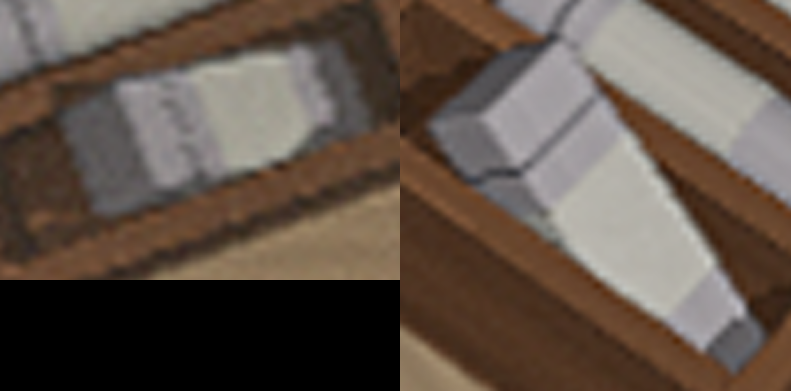

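```bash
python3 - <<'E'
from h import *
T=lambda x,y:(255+x/4.4-.4,95+y/4.4-.4); S=lambda x,y:(275+(x-396)/3.443-.4,160+y/3.443-.4)
for n,t,s in(("top near",T(213,303),S(518,193)),("top far",T(200,249),S(548,157)),("bot near",T(187,316),S(494,194)),("bot far",T(171,267),S(523,165))):
    X,g=tri(t,s);print(n,X.round(4),g.round(4),"along",((X-C0)@U).round(4),"across",((X-C0)@V).round(4))
E
```

```text
top near [ 0.5062 -0.2131  0.0903] 0.0011 along -0.0224 across -0.0142
top far [ 0.5357 -0.2045  0.0984] 0.0014 along -0.0207 across 0.0165
bot near [ 0.5005 -0.1985  0.0748] 0.0003 along -0.0381 across -0.0147
bot far [ 0.5299 -0.189   0.0748] 0.0014 along -0.0372 across 0.0162
```

The tin stays tipped at about 37°. Its raised top edge is at z about 0.096 and its end-bottom edge at z about 0.075. I'll grasp at (0.521,-0.209).

arm_command:
  targets:
    - [0.058,-0.27,0,0]
    - [0.058,-0.27,0,0]
    - [0.058,-0.27,0,0]
    - [0.058,-0.27,0,0]
    - [0.058,-0.27,-0.04,0]
    - [0.058,-0.27,-0.08,0]
    - [0.058,-0.27,-0.08,0]
    - [0.058,-0.27,-0.08,0]

```text
time: 6.3
tool_pos: [0.5205, -0.2103, 0.1171]
ee_rot: [-3.139, -0.003, 1.909]
wrist_force: [-0.1, -0.2, 0.6]
width: 0.061
finger_force: 0.0
```

arm_command:
  targets:
    - [0,0.002,-0.04,0]
    - [0,0.002,-0.07,0]
    - [0,0.002,-0.086,0]
    - [0,0.002,-0.088,0]
    - [0,0.002,-0.088,0]
    - [0,0.002,-0.088,0]

```text
time: 6.8
tool_pos: [0.5225, -0.2098, 0.0764]
ee_rot: [3.14, 0.002, 1.91]
wrist_force: [0.2, -0.1, -0.2]
width: 0.0612
finger_force: 0.0
```

arm_command:
  targets:
    - [-0.002,0,-0.004,0]
    - [-0.002,0,-0.006,0]
    - [-0.002,0,-0.006,0]

```text
time: 7.05
tool_pos: [0.5208, -0.2096, 0.0723]
ee_rot: [3.141, 0.001, 1.91]
wrist_force: [0.3, 0.3, 0.2]
width: 0.0613
finger_force: 0.0
```

arm_command:
  targets:
    - [0,0,0,0]
    - [0,0,0,0]
    - [0,0,0,0]
    - [0,0,0,0]
    - [0,0,0,0]
    - [0,0,0,0]
    - [0,0,0,0]
    - [0,0,0,0]
  claw: 1

```text
time: 7.72
tool_pos: [0.5207, -0.2096, 0.0719]
ee_rot: [3.141, 0.0, 1.91]
wrist_force: [0.7, 0.2, 0.2]
width: 0.0359
finger_force: 30.0
```

Gripped at 35.9 mm. Lifting straight up.

arm_command:
  targets:
    - [0,0,0.01,0]
    - [0,0,0.025,0]
    - [0,0,0.045,0]
    - [0,0,0.07,0]
    - [0,0,0.1,0]
    - [0,0,0.13,0]
    - [0,0,0.16,0]
    - [0,0,0.19,0]

```text
time: 8.38
tool_pos: [0.5209, -0.2096, 0.1692]
ee_rot: [3.14, 0.001, 1.91]
wrist_force: [-0.7, 0.4, -2.3]
width: 0.0357
finger_force: 30.0
```

arm_command:
  targets:
    - [0,0,0.03,0]
    - [0,0,0.05,0]
    - [0,0,0.06,0]
    - [0,0,0.06,0]
    - [0,0,0.06,0]

```text
time: 8.8
tool_pos: [0.5206, -0.2095, 0.1968]
ee_rot: [3.142, -0.0, 1.91]
wrist_force: [1.1, 0.6, -1.8]
width: 0.0358
finger_force: 30.0
```

```bash
python3 - <<'E'
from h import *
X=robot.get_obs()["tool_pos"];r=[]
for n in("top","side"):
    p=proj(n,X);x,y=(int(max(0,v-60)) for v in p);print(n,x,y)
    r.append(cv2.resize(robot.snapshot(n)[y:y+120,x:x+120],(396,396),interpolation=2))
cv2.imwrite("pics/lift.png",np.hstack(r)[:,:,::-1])
E
```

```text
top 246 88
side 259 119
```

View pics/lift.png

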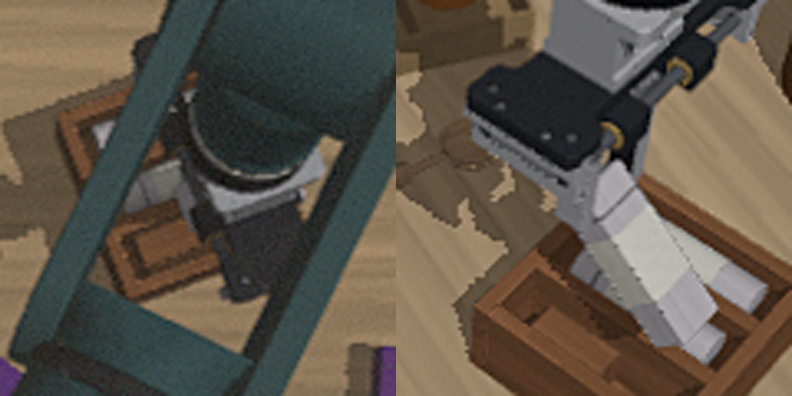

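The tin is held at about 40°, low end toward the tray's +x. Carrying it to the carton.

arm_command:
  targets:
    - [0.003,0.03,0,-0.01]
    - [0.006,0.08,0,-0.025]
    - [0.009,0.14,0,-0.045]
    - [0.012,0.2,0,-0.065]
    - [0.015,0.26,0,-0.085]
    - [0.018,0.32,0,-0.105]
    - [0.021,0.38,0,-0.125]
    - [0.024,0.44,0,-0.145]

```text
time: 9.57
tool_pos: [0.532, 0.012, 0.1957]
ee_rot: [-3.14, -0.0, 1.604]
wrist_force: [1.0, -0.1, -1.0]
width: 0.0358
finger_force: 30.0
```

arm_command:
  targets:
    - [0.003,0.06,0,-0.02]
    - [0.006,0.12,0,-0.04]
    - [0.01,0.18,0,-0.06]
    - [0.014,0.24,0,-0.08]
    - [0.018,0.3,0,-0.1]
    - [0.021,0.35,0,-0.115]
    - [0.022,0.375,0,-0.117]
    - [0.023,0.383,0,-0.117]

```text
time: 10.23
tool_pos: [0.5433, 0.2043, 0.1953]
ee_rot: [-3.139, 0.0, 1.364]
wrist_force: [0.1, -1.2, -1.8]
width: 0.0355
finger_force: 30.0
```

arm_command:
  targets:
    - [0,0,-0.02,0]
    - [0,0,-0.04,0]
    - [0,0,-0.06,0]
    - [0,0,-0.06,0]
    - [0,0,-0.06,0]

```text
time: 10.65
tool_pos: [0.5433, 0.2007, 0.165]
ee_rot: [-3.139, 0.002, 1.36]
wrist_force: [0.9, -0.5, -1.5]
width: 0.0358
finger_force: 30.0
```

```bash
python3 - <<'E'
from h import *
r=[]
for n,x,y in(("top",100,80),("side",190,40)):
    r.append(cv2.resize(robot.snapshot(n)[y:y+120,x:x+120],(396,396),interpolation=2))
cv2.imwrite("pics/over.png",np.hstack(r)[:,:,::-1])
E
```

```text
(no output)
```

View pics/over.png

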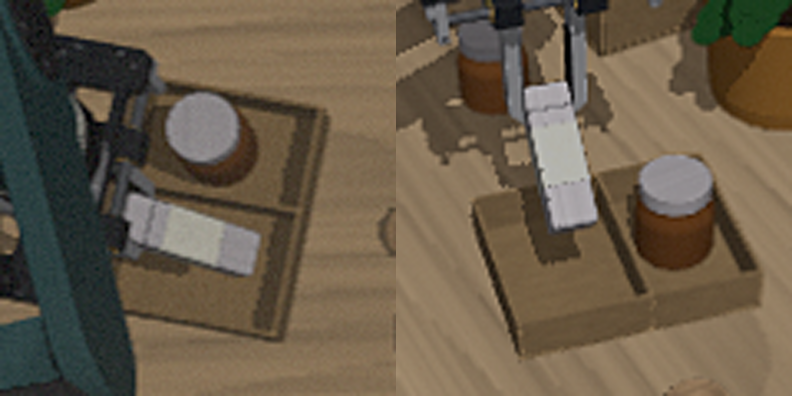

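The tin is tilted above the near bay, with its low end at about (250,260) in the top crop and the jar clear. Lowering it to contact.

arm_command:
  targets:
    - [0.002,0.003,-0.03,0]
    - [0.002,0.003,-0.06,0]
    - [0.002,0.003,-0.09,0]
    - [0.002,0.003,-0.12,0]
    - [0.002,0.003,-0.14,0]
    - [0.002,0.003,-0.16,0]
    - [0.002,0.003,-0.17,0]
    - [0.002,0.003,-0.17,0]

```text
time: 11.42
tool_pos: [0.5446, 0.2032, 0.0808]
ee_rot: [-3.14, 0.001, 1.361]
wrist_force: [1.1, -0.8, -1.7]
width: 0.0356
finger_force: 30.0
```

arm_command:
  targets:
    - [0,0,-0.006,0]
    - [0,0,-0.012,0]
    - [0,0,-0.018,0]
    - [0,0,-0.024,0]
    - [0,0,-0.024,0]

```text
time: 11.83
tool_pos: [0.5456, 0.2039, 0.0706]
ee_rot: [3.14, -0.001, 1.361]
wrist_force: [-0.5, 1.1, 1.2]
width: 0.0359
finger_force: 30.0
```

Contact at TCP z about 0.071. Now I'll lay it down along an arc about the low edge.

arm_command:
  targets:
    - [0.002,0.011,-0.01,0]
    - [0.004,0.02,-0.02,0]
    - [0.006,0.027,-0.03,0]
    - [0.007,0.034,-0.04,0]
    - [0.009,0.041,-0.05,0]
    - [0.01,0.046,-0.06,0]
    - [0.01,0.046,-0.06,0]

```text
time: 12.42
tool_pos: [0.5502, 0.2276, 0.0388]
ee_rot: [-3.142, -0.001, 1.362]
wrist_force: [1.5, 2.0, 3.7]
width: 0.0355
finger_force: 30.0
```

arm_command:
  targets:
    - [0.001,0.005,-0.01,0]
    - [0.002,0.009,-0.02,0]
    - [0.003,0.013,-0.03,0]
    - [0.004,0.016,-0.04,0]
    - [0.004,0.018,-0.046,0]
    - [0.004,0.018,-0.05,0]
    - [0.004,0.018,-0.05,0]

```text
time: 13.0
tool_pos: [0.5518, 0.2352, 0.014]
ee_rot: [-3.141, 0.001, 1.361]
wrist_force: [0.6, 1.9, 1.0]
width: 0.0359
finger_force: 30.0
```

```bash
python3 - <<'E'
from h import *
o=robot.get_obs();print(o["tool_pos"],o["wrist_force"])
r=[]
for n,x,y in(("top",100,80),("side",190,40)):
    r.append(cv2.resize(robot.snapshot(n)[y:y+120,x:x+120],(396,396),interpolation=2))
cv2.imwrite("pics/laid.png",np.hstack(r)[:,:,::-1])
E
```

```text
[0.55183903 0.23518553 0.01403584] [0.56659201 1.86767846 1.02516089]
```

View pics/laid.png

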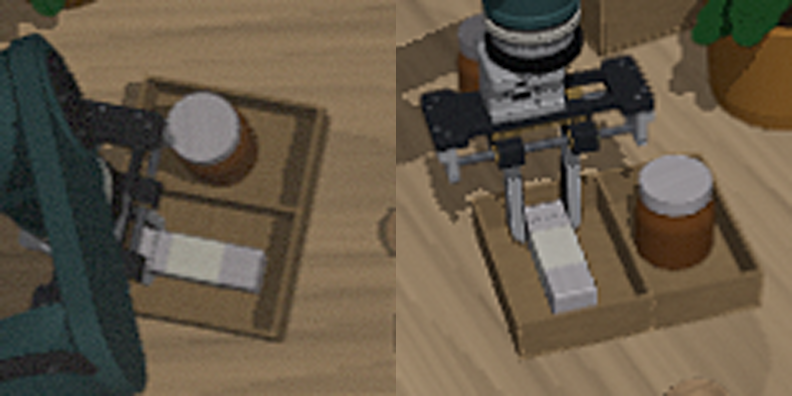

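The tin lies nearly flat in the near bay with clearance on all sides. I'll lower it the last few mm, open part way and retreat.

arm_command:
  targets:
    - [0,0.001,-0.004,0]
    - [0,0.001,-0.008,0]
    - [0,0.001,-0.008,0]
    - [0,0.001,-0.008,0]

```text
time: 13.43
tool_pos: [0.5519, 0.2356, 0.0106]
ee_rot: [-3.141, 0.001, 1.361]
wrist_force: [-0.4, 0.9, 1.6]
width: 0.0361
finger_force: 30.0
```

arm_command:
  targets:
    - [0,0,0,0]
    - [0,0,0,0]
    - [0,0,0,0]
    - [0,0,0,0]
    - [0,0,0,0]
    - [0,0,0,0]
  claw: 0.42

```text
time: 13.93
tool_pos: [0.5521, 0.2359, 0.0108]
ee_rot: [-3.142, 0.0, 1.361]
wrist_force: [-0.5, -0.3, 0.1]
width: 0.0545
finger_force: 0.0
```

arm_command:
  targets:
    - [0,0,0.02,0]
    - [0,0,0.05,0]
    - [0,0,0.1,0]
    - [0,0,0.17,0]
    - [0,0,0.24,0]
    - [0,0,0.32,0]
    - [0,0,0.4,0]
    - [0,0,0.4,0]

```text
time: 14.6
tool_pos: [0.5559, 0.2373, 0.223]
ee_rot: [3.125, -0.01, 1.361]
wrist_force: [-0.7, -0.1, 1.2]
width: 0.0544
finger_force: 0.0
```

arm_command:
  targets:
    - [-0.1,0.1,0,0]
    - [-0.2,0.2,0,0]
    - [-0.25,0.3,0,0]
    - [-0.3,0.35,0,0]
    - [-0.35,0.4,0,0]
    - [-0.35,0.4,0,0]
    - [-0.35,0.4,0,0]
    - [-0.35,0.4,0,0]

```text
time: 15.27
tool_pos: [0.3741, 0.4389, 0.2116]
ee_rot: [-3.141, -0.002, 1.367]
wrist_force: [0.0, -0.0, -1.0]
width: 0.0543
finger_force: 0.0
```

```bash
python3 - <<'E'
from h import *
r=[]
for n,x,y in(("top",100,80),("side",190,40)):
    r.append(cv2.resize(robot.snapshot(n)[y:y+120,x:x+120],(396,396),interpolation=2))
cv2.imwrite("pics/final.png",np.hstack(r)[:,:,::-1])
E
```

```text
(no output)
```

View pics/final.png

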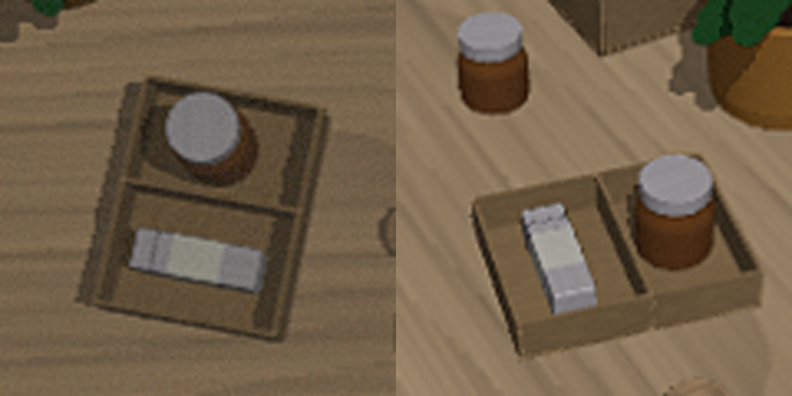

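The tin lies flat and free in the near bay, at about (197,260) in the top crop. The jar hasn't moved.

```bash
python3 -c "
from bench import robot
print(robot.close_job())"
```

```text
the job is handed in; nothing more can be done
None
```

The square tin was tipped, taken by its raised end and left lying flat in the carton's empty bay; I handed the job in at about 15 s, and nothing else was touched.

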